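# Snap the collared arbor out of its clips and shut it in its case

### The job

Take the steel bar that has the collar near one end out of its two spring clips, pulling it straight forward through their open mouths (not sliding it out endways). Lay it, without dropping it, in the cradle of the open wooden case with the collar in the wide pocket, let go, then swing the lid over by its knob until it is fully shut. Leave the plain bar in its clips and do not push or tip the other things on the bench.

Things in the scene. Friction and masses are not known exactly. Their poses are not given: they have to be found in the camera images.
- arbor: The bar to pack: round steel bar, 16 mm diameter, 150 mm long, about 0.22 kg (varies), with a collar 30 mm in diameter and 6 mm thick, 62 to 68 mm from its middle. Origin at its middle, on its axis; its y runs along the bar to the collar end. Starts level in the clips of stand_a, free to grip from above for 44 mm either side of its middle, 20 mm or more clear before and behind it.
- arbor_end (a point): Point on the bar's axis at the middle of the collar, 65 mm from the bar's origin along its y.
- plain_bar: A bar of the same steel, diameter and length but with no collar, held in the same way in stand_b; stays where it is. Origin at its middle, y along it.
- stand_a: Fixed wooden clip stand holding the collared bar: foot 85 x 150 x 15 mm, two posts 16 mm wide, 105 mm high, 50 mm either side of its middle (y), front faces 13 mm behind (+x) the bar's axis. Origin at the bench top under the bar's middle; y along the bar, z up. Its front (-x) faces roughly the robot, turned up to 0.3 rad. stand_a, stand_b and case stand side by side in any order.
- stand_a_clip (a point): Bar's middle in the clips, 85 mm above the stand's origin; axes as the stand's. On each post a sprung steel C-clip, 12 mm wide, jaws reaching 10 mm above and below the bar's axis and 14 mm before it, mouth to -x. A pull straight along -x takes about 10 to 15 N in all; free after some 10 mm, clear after 30 mm. A pull straight up does not free the bar.
- stand_b: A second, identical fixed stand, holding the plain bar.
- case: Base of the hinged clamshell case, dark wood, fixed to the bench, turned up to 0.3 rad: 72 (x) by 172 mm (y), rim 30 mm high, walls and floor 6 mm. Origin at the centre of its underside, z up, hinge on its +x side. Front and back walls are cut away for 35 mm either side of the middle, for fingers. Inside length 160 mm.
- case_cradle (a point): Bar's middle when home: over the case's centre, 30 mm above its underside; axes as the case's, bar along y. V-saddles 14 mm wide at 42 mm either side carry it. At the +y end an open pocket 31 mm long takes the collar; at the -y end blocks leave a 24 mm groove, too narrow for the collar, so the bar's y must point as the case's y.
- lid (a joint): Angle of the lid: 0 shut, 2.95 rad fully folded back (stop). Starts lying open at 2.6 to 2.92. The lid is a shell 72 x 172 x 20 mm hinged along y at case_hinge; it stays where left (hinge friction about 0.08 N m, lid 0.11 kg).
- case_hinge (a point): Middle of the lid's hinge line: on the case, 36 mm along +x from its centre, 30 mm up. The hinge line runs along the case's y.
- lid_knob (a point): Centre of the brass knob on the lid's free edge: cylinder 24 mm long (along the hinge line), 18 mm diameter, 26 mm out from the edge on a stem 10 mm wide. 98 mm from the hinge along the lid; lid shut, it is 8 mm above the hinge line, 62 mm to -x of the case's centre. Pinched on its two flat ends it can turn between the fingers as the lid swings over the top.
- jar: White jar, 44 mm diameter, 55 mm high, standing behind stand_a; leave alone. Origin under its centre.
- offcut: Loose wood offcut 30 x 60 x 22 mm lying in front of stand_a; leave alone. Origin under its centre.
- pot: Black pot of pencils, 60 mm diameter, 90 mm high, pencils up to 190 mm, standing behind stand_b; leave alone. Origin under its centre.
- glue: Small white glue bottle, 34 mm diameter, 75 mm high, standing behind stand_b beside the pot; leave alone. Origin under its centre.
- tin: Flat aluminium tin, 40 mm diameter, 22 mm high, in front of the case; leave alone. Origin under its centre.
Mind the look-alikes: they are no part of the job. Leave any blue or purple look-alike of the arbor alone.

How it is judged:
On the way, in this order (a step that is already met when the one before it is completed fails the run):
1. the collared bar is out of its clips, straight in front of them (x of arbor in the frame of stand_a_clip between -0.09 and -0.018 m and y of arbor in the frame of stand_a_clip between -0.025 and 0.025 m and z of arbor in the frame of stand_a_clip between -0.025 and 0.04 m), for 0.05 s.
2. the bar lies home in the open case's cradle, collar in its pocket, let go (x of arbor in the frame of case_cradle between -0.004 and 0.004 m and y of arbor in the frame of case_cradle between -0.008 and 0.008 m and z of arbor in the frame of case_cradle between -0.004 and 0.004 m and x of arbor_end in the frame of case_cradle between -0.005 and 0.005 m and y of arbor_end in the frame of case_cradle between 0.05 and 0.08 m and z of arbor_end in the frame of case_cradle between -0.005 and 0.005 m and value of joint lid above 1.2 rad and linear speed of arbor below 0.03 m/s and contact force between arbor and the fingers below 0.1 N), for 0.2 s.
At the end, for the whole second after the job is handed in: The collared bar lies at rest in the case's saddles (within 4 mm across and in height, 8 mm along, collar at the pocket end), the lid is shut to within 0.05 rad, and the plain bar is within 10 mm of where it was (x of arbor in the frame of case_cradle between -0.004 and 0.004 m and y of arbor in the frame of case_cradle between -0.008 and 0.008 m and z of arbor in the frame of case_cradle between -0.004 and 0.004 m and x of arbor_end in the frame of case_cradle between -0.005 and 0.005 m and y of arbor_end in the frame of case_cradle between 0.05 and 0.08 m and z of arbor_end in the frame of case_cradle between -0.005 and 0.005 m and value of joint lid below 0.05 rad and linear speed of arbor below 0.02 m/s and distance of plain_bar from where it was at the start of the episode below 0.01 m); the robot touches nothing.
It fails at once if the collared bar was slid out of its clips endways (x of arbor in the frame of stand_a_clip between -0.012 and 0.02 m and z of arbor in the frame of stand_a_clip below 0.02 m and (y of arbor in the frame of stand_a_clip above 0.03 m or y of arbor in the frame of stand_a_clip below -0.03 m) and distance between arbor and stand_a_clip below 0.12 m).
It fails at once if the bar was dropped into or onto the case (over 0.6 m/s there) (distance between arbor and case_cradle below 0.09 m and linear speed of arbor above 0.6 m/s).
It fails at once if the plain bar was moved over 10 mm (distance of plain_bar from where it was at the start of the episode above 0.01 m).
It fails at once if a bystander was moved over 30 mm or tipped over (distance of any of jar, offcut, pot, glue, tin from where it was at the start of the episode above 0.03 m or angle between any of jar, offcut, pot, glue, tin's own z axis and vertical above 0.5 rad).
It also fails if it takes over 61 s, if anything falls off the work surface, if the arm or the gripper's body presses on something with over 40 N, if the wrist force passes 120 N, or if a joint passes its speed limit or range.

### The arm

A 6-joint arm with a two-finger parallel gripper is mounted at the origin on the work surface. World frame = base frame: x ahead of the robot, y to its left, z up, the work surface at z = 0. Lengths are in m, angles in rad, forces in N, time in s.
With the tool pointing down it reaches from about 0.325 to 0.925 m from the base axis. Payload 3.1 kg.
Tool frame: the origin (TCP) lies on the centre line of the jaws, within the pads' length; the fingertips stand 25 mm ahead of it and the grasp point (between the pads) lies 6 mm ahead of it; z points along the fingers, y is the direction in which the jaws open and shut (so a half turn about z gives the same grasp; the last joint's range is limited). The gripper opens to 85 mm and grips with 20 to 120 N. Pads are 22 mm wide; open, the fingers measure 114 mm over their backs; the gripper's body (76 mm by 85 mm) begins 54 mm behind the grasp point. The pads swing forward as they close: fully open they stand 13 mm farther back than shut.
Start: joints at [1.213, 0.217, 1.613, -0, 1.311, -0.112], TCP at [0.152, 0.606, 0.256] pointing down, gripper open.
Joint ranges: [-2.75, 2.75], [-0.78, 2.1], [0.31, 2.55], [-1.13, 4.27], [0.13, 2.63], [-2.58, 2.58]. Speed limits (rad/s): [2.79, 2.79, 3.14, 3.14, 3.14, 3.14].

### API

Orientations are given as [roll, pitch, yaw] about the fixed x, y, z axes, in that order (R = Rz(yaw) Ry(pitch) Rx(roll)).
In Python, from station import arm gives the robot as it stands.
- The arm moves only by the tool apply_moves, never from a script. Its argument "plan" is a list of rows, each a list of 4 numbers: the shift along the tool's x, y, z in cm, then the turn about the tool's z in degrees. In form: [[dx, dy, dz, roll], ...]. A call has exactly 8 rows; each row is the pose to reach, as a shift and turn from the pose commanded when the call began, along the tool's axes at that moment; what a row does not reach only later rows make up. A row lasts 1/10 s, in which the tool goes at most 50 mm and 8.59 degrees, less where a joint would pass 70% of its speed; a pose out of reach is approached as far as the arm can. A call with a gripper value outside its range is refused whole. "gripper" is the opening, from 0 (shut) to 1 (fully open), set as the call begins (left out, the last holds). The fingers move at their own pace and stop on an object; the grip force is fixed at half the most. Time passes only in rows, so rows that repeat a pose let the fingers close, or fill a call up. It gives the time, the measured TCP pose, the force and the opening at its end, in the units of the state.
- arm.state(): the state, without advancing time (a new reading comes with each control period).
- arm.read_camera(name): name is "side" or "top"; returns a dict with "img" (420x560x3 uint8, red, green, blue), "fx", "fy", "cx", "cy" (pixels), "k1" (the pictures are not rectified: a ray, as slopes to the right and down, at radius r is drawn at 1 + k1 r^2 times it, then the intrinsics apply), "rvec" (rotation vector, rad) and "tvec" (3), from world to camera coordinates, as OpenCV has them. Camera axes: x right, y down, z forward; pixel columns grow to the right and rows downward; lengths in m; the calibration is good to about 2 mm. A picture is of the moment at which its call begins. There is no depth.
- arm.job_done(): hands the job in, once; it reports no verdict.
Trained networks look in a picture, given as the dict that the camera call returned (one of the last four; its "shot" number tells which), for a name from the list of things; names that differ only in an ending like _2 or _b are one class to them, and where a whole thing is asked for, a point or a joint stands for the part that bears it (a point fixed in the world has none). Each returns a list of dicts, best first, with "confidence" (0 to 1); they miss things now and then, are a little off and sometimes report something else, mostly with a low value. They report only what shows in the picture. A call takes as long as a camera call. They do not tell look-alikes from the thing itself.
- arm.masks_of(picture, label): "mask" (420x560 bool, what is visible of it).
- arm.tip_of(picture, label): "point" ([x, y, z] in m, in the coordinates of the camera as it stood for that picture, good to about 4 mm: a listed point, or the origin of a listed thing).
The state is a dict: "clock": time; "joint_pos": joint angles; "qd": joint speeds; "tau": joint torques, N m; "position": TCP position; "ee_rot": TCP orientation; "wrist_force": force on the tool from outside, world axes, zero at the start; "torque": the same for the moment, N m; "width": finger opening in m.
Only numpy, scipy, OpenCV 4.12 (cv2) and the standard library are available. Lean on these libraries where they do the work, as an engineer would, in place of code of your own. Each camera call takes 0.05 s, during which the arm holds its last target. There are 200 camera calls.

## Working session

There is one attempt and no reset: what is moved stays moved. The work goes in short steps, Python scripts to look and compute and a tool call to move; the robot and the scene stay as the last step left them, time stands still between calls to the robot, and variables do not carry over. Pictures are saved under pics/ and viewed, about 8 in all and at most 12, crops included, and the job is handed in when it is done.

Besides the shell and the picture viewer there is one more tool, called as name(argument=value, ...) on one line, values as JSON. apply_moves: Moves the arm, as the interface text tells. Its arguments: {"type":"object","properties":{"plan":{"type":"array","items":{"type":"array","items":{"type":"number"}}},"gripper":{"type":"number"}},"required":["plan"]}

```bash
ls; mkdir -p pics; cat > h.py <<'E'
import numpy as np, cv2
from station import arm
from scipy.spatial.transform import Rotation as R
def cam(p):
    return cv2.Rodrigues(np.array(p["rvec"],float))[0], np.array(p["tvec"],float).ravel()
def toworld(p,q):
    r,t=cam(p); return r.T@(np.array(q)-t)
def proj(p,X):
    r,t=cam(p); c=r@np.array(X)+t; s=c[:2]/c[2]; s=s*(1+p["k1"]*(s@s))
    return np.array([p["fx"]*s[0]+p["cx"],p["fy"]*s[1]+p["cy"]])
def ray(p,uv):
    d=np.array([(uv[0]-p["cx"])/p["fx"],(uv[1]-p["cy"])/p["fy"]]); s=d.copy()
    for _ in range(20): s=d/(1+p["k1"]*(s@s))
    r,t=cam(p); return -r.T@t, r.T@np.array([s[0],s[1],1.])
def onz(p,uv,z):
    o,d=ray(p,uv); return o+d*(z-o[2])/d[2]
def save(p,n): cv2.imwrite(n,p["img"][:,:,::-1])
E
python3 - <<'E'
from h import *
np.set_printoptions(precision=4,suppress=True)
print(arm.state())
for n in ["top","side"]:
    p=arm.read_camera(n); save(p,f"pics/{n}0.png")
    r,t=cam(p); print(n,"cam",-r.T@t,r[2])
    for l in ["arbor","arbor_end","plain_bar","stand_a","stand_a_clip","case","case_cradle","case_hinge","lid_knob","jar","offcut","pot","glue","tin"]:
        print(l,[(round(d["confidence"],2),toworld(p,d["point"]).round(4)) for d in arm.tip_of(p,l)[:4]])
E
```

```text
pics
{'clock': 0.0, 'joint_pos': array([ 1.2128,  0.2178,  1.6149,  0.    ,  1.3113, -0.1122]), 'qd': array([ 0.0007,  0.0001,  0.0002, -0.0012,  0.0006,  0.0002]), 'tau': array([  0.0008, -39.6842, -30.3854,  -0.0001,   0.0097,  -0.    ]), 'position': array([0.1518, 0.6055, 0.255 ]), 'ee_rot': array([-3.1392, -0.0003,  2.8958]), 'wrist_force': array([-0.3121, -0.2135,  0.1068]), 'torque': array([ 0.0026, -0.0482,  0.0079]), 'width': 0.08552029960280388}
top cam [0.3105 0.0088 0.9236] [ 0.152   0.0189 -0.9882]
arbor [(0.67, array([0.3479, 0.1326, 0.0114])), (0.64, array([ 0.3437, -0.0607,  0.0155])), (0.59, array([0.2248, 0.2955, 0.009 ])), (0.55, array([0.5596, 0.0078, 0.0857]))]
arbor_end [(0.95, array([0.5677, 0.0709, 0.0856])), (0.93, array([0.2868, 0.1119, 0.0181])), (0.92, array([0.2377, 0.2338, 0.0155])), (0.91, array([ 0.3835, -0.1124,  0.0176]))]
plain_bar [(0.6, array([0.4952, 0.2497, 0.0837]))]
stand_a [(0.63, array([ 0.4998,  0.2528, -0.0011])), (0.62, array([ 0.5575,  0.0087, -0.0025]))]
stand_a_clip [(0.97, array([0.5553, 0.0096, 0.0837]))]
case [(0.83, array([ 0.4887, 
[... 881 characters left out ...]
 0.0136, 0.0021])), (0.79, array([ 0.4983,  0.258 , -0.001 ]))]
stand_a_clip [(0.81, array([0.553 , 0.0044, 0.0842]))]
case [(0.89, array([ 0.4875, -0.2479, -0.0024]))]
case_cradle [(0.85, array([ 0.489 , -0.2504,  0.0295])), (0.36, array([0.4943, 0.2568, 0.0002]))]
case_hinge [(0.93, array([ 0.5228, -0.2486,  0.0259]))]
lid_knob [(0.94, array([ 0.6143, -0.2451,  0.0648]))]
jar [(0.93, array([ 0.6651,  0.006 , -0.0018])), (0.51, array([0.558 , 0.0082, 0.0843]))]
offcut [(0.7, array([0.4848, 0.0463, 0.0008]))]
pot [(0.65, array([ 0.6124,  0.2154, -0.0037]))]
glue [(0.51, array([0.5983, 0.2701, 0.0001]))]
tin [(0.68, array([0.4949, 0.2515, 0.0869])), (0.55, array([ 0.3759, -0.2708, -0.0012]))]
```

View pics/top0.png

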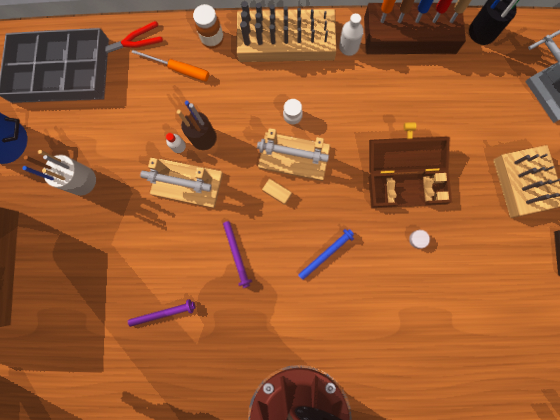

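View pics/side0.png

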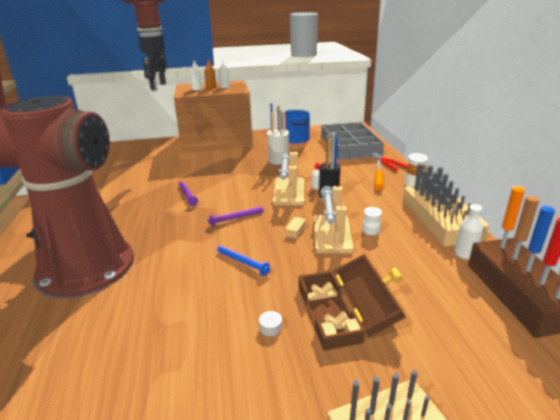

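```bash
python3 - <<'E'
from h import *
t=cv2.imread("pics/top0.png"); s=cv2.imread("pics/side0.png")
a=cv2.resize(t[120:220,130:340],None,fx=3.8,fy=3.8,interpolation=cv2.INTER_CUBIC)[:300]
f=lambda im,x,y,w,h,k:cv2.resize(im[y:y+h,x:x+w],None,fx=k,fy=k,interpolation=cv2.INTER_CUBIC)
A=f(t,245,120,100,70,4); B=f(t,360,115,100,100,4)[:400]; C=f(t,130,150,100,70,4); D=f(s,290,170,125,70,3.2)
o=np.zeros((600,800,3),np.uint8)
o[:280,:400]=A; o[280:560,:400]=C; o[:400,400:]=B; o[400:600,400:]=cv2.resize(f(s,295,180,100,50,4),(400,200))
cv2.imwrite("pics/crop1.png",o)
E
```

```text
(no output)
```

View pics/crop1.png

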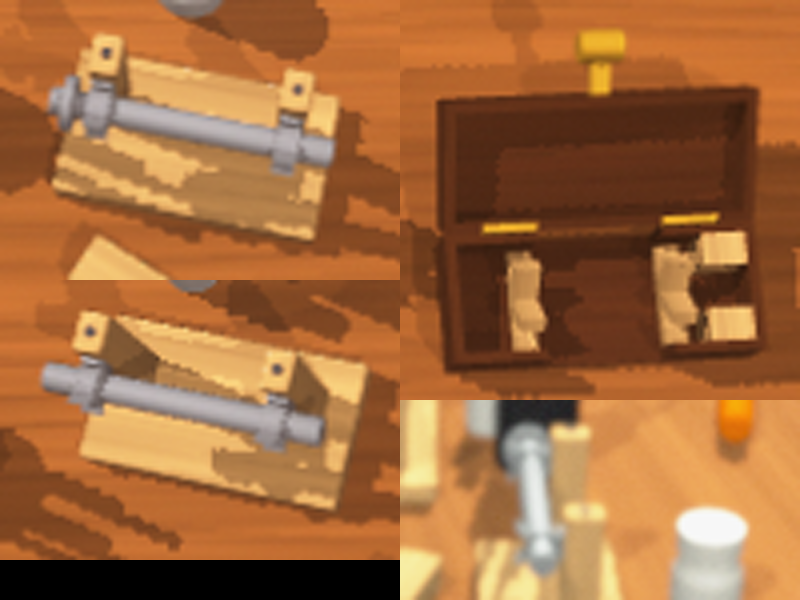

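```bash
cat > fit.py <<'E'
from h import *
from scipy.optimize import minimize
def place(P,x,y,psi): return np.array(P)@R.from_euler("z",psi).as_matrix().T+[x,y,0]
def box(a,b): return [[X,Y,Z] for X in (a[0],b[0]) for Y in (a[1],b[1]) for Z in (a[2],b[2])]
def cyl(r,y0,y1,z): return [[r*np.cos(t),Y,z+r*np.sin(t)] for t in np.linspace(0,6.28,17) for Y in (y0,y1)]
w=.036
CASE=[box((-w,-.086,0),(w,.086,.006)),box((-w,-.086,0),(w,-.08,.03)),box((-w,.08,0),(w,.086,.03))]+[box((sx*w-.003-sx*.003,a,0),(sx*w+.003-sx*.003,b,.03)) for sx in(-1,1) for a,b in((-.086,-.035),(.035,.086))]
BAR=[cyl(.008,-.075,.075,.085),cyl(.015,.062,.068,.085)]
PB=[cyl(.008,-.075,.075,.085)]
K=4
def render(p,parts,q):
    m=np.zeros((420*K,560*K),np.uint8)
    for P in parts:
        uv=np.array([proj(p,X) for X in place(P,*q)])*K+K/2
        cv2.fillConvexPoly(m,cv2.convexHull(np.round(uv).astype(np.int32)),1)
    return cv2.resize(m.astype(np.float32),(560,420),interpolation=cv2.INTER_AREA)
def fit(obs,parts,q0):
    S=np.array([.002,.002,.02])
    def c(v):
        q=q0+S*v; e=0
        for p,m in obs:
            r=render(p,parts,q); e+=1-np.minimum(r,m).sum()/np.maximum(r,m).sum()
        return e
    s=minimize(c,np.zeros(3),method="Nelder-Mead",options=dict(initial_simplex=[[0,0,0],[2,0,0],[0,2,0],[0,0,3]],maxiter=150))
    return q0+S*s.x,s.fun
E
cat > meas.py <<'E'
from fit import *
np.set_printoptions(precision=4,suppress=True)
acc={}
G=dict(arbor=(.557,.009),case=(.489,-.25))
M={}
for i in range(3):
  for n in ["top","side"]:
    p=arm.read_camera(n)
    for l in ["arbor","arbor_end","stand_a","stand_a_clip","case","case_cradle","case_hinge","lid_knob","offcut","tin"]:
        for d in arm.tip_of(p,l):
            X=toworld(p,d["point"]); acc.setdefault((l,n),[]).append(X)
    if i==2:
      for l in G:
        for d in arm.masks_of(p,l):
            ctr=proj(p,[*G[l],.085 if l=="arbor" else .02]); v=np.argwhere(d["mask"]).mean(0)[::-1]
            if np.hypot(*(v-ctr))<20: M.setdefault(l,[]).append((p,d["mask"].astype(np.float32))); print(l,n,d["mask"].sum(),d["confidence"]); break
ref=dict(arbor=(.557,.009,.085),arbor_end=(.567,.069,.085),stand_a=(.556,.009,0),stand_a_clip=(.556,.009,.085),case=(.489,-.25,0),case_cradle=(.489,-.25,.03),case_hinge=(.523,-.249,.03),lid_knob=(.612,-.248,.064),offcut=(.485,.046,0),tin=(.378,-.27,0))
for (l,n),v in acc.items():
    v=np.array([x for x in v if np.linalg.norm(x-ref[l])<.03]); 
    if len(v): print(l,n,len(v),v.mean(0),v.std(0))
for l,parts,q in(("arbor",BAR,[.557,.009,-.147]),("case",CASE,[.489,-.25,0.])):
    for sub in (M[l],M[l][:1]):
        print(l,*fit(sub,parts,np.array(q)))
E
python3 meas.py
```

```text
arbor top 463 0.97
case top 5798 0.6
arbor side 239 0.76
case side 6414 0.86
arbor top 3 [0.5609 0.0049 0.0874] [0.0011 0.0018 0.0011]
arbor_end top 2 [0.5677 0.0727 0.0842] [0.0008 0.0019 0.0004]
stand_a top 2 [ 0.5566  0.0099 -0.0029] [0.0013 0.0005 0.0002]
stand_a_clip top 3 [0.5567 0.0079 0.0867] [0.0007 0.0005 0.0009]
case top 3 [ 0.4894 -0.2498  0.0025] [0.0025 0.0004 0.0017]
case_cradle top 3 [ 0.4868 -0.2523  0.0308] [0.001  0.0009 0.0003]
case_hinge top 3 [ 0.5211 -0.2499  0.0276] [0.0005 0.0016 0.0017]
lid_knob top 3 [ 0.6122 -0.2499  0.0643] [0.0017 0.001  0.0011]
offcut top 3 [0.4885 0.0428 0.0028] [0.001  0.0011 0.0005]
tin top 2 [ 0.379  -0.2691  0.0012] [0.0003 0.0001 0.0002]
arbor side 3 [0.5553 0.0095 0.086 ] [0.0015 0.001  0.0016]
arbor_end side 3 [0.5648 0.0681 0.0865] [0.0016 0.0016 0.002 ]
stand_a side 3 [0.5525 0.011  0.0006] [0.0011 0.0009 0.0012]
stand_a_clip side 3 [0.5526 0.0089 0.086 ] [0.0007 0.001  0.0009]
case side 3 [ 0.4894 -0.2478 -0.0006] [0.0005 0.0013 0.0008]
case_cradle side 3 [ 0.49   -0.25    0.0278] [0.0008 0.0015 0.0012]
case_hinge side 2 [ 0.5239 -0.2499  0.0253] [0.0006 0.002  0.0001]
lid_knob side 2 [ 0.613  -0.2471  0.0657] [0.0005 0.0004 0.0027]
offcut side 3 [ 0.4842  0.0459 -0.0025] [0.0006 0.001  0.0021]
tin side 2 [ 0.3764 -0.2697 -0.0022] [0.0011 0.0003 0.0002]
arbor [ 0.5558  0.0095 -0.2045] 0.6106890439987183
arbor [ 0.5574  0.0098 -0.2181] 0.24948370456695557
case [ 0.4874 -0.2504  0.0424] 1.0387916564941406
case [ 0.4897 -0.2507  0.0167] 0.5338374376296997
```

```bash
cat > m2.py <<'E'
from fit import *
np.set_printoptions(precision=4,suppress=True)
def rot(P,th):
    P=np.array(P)-[.036,0,.03]; return P@R.from_euler("y",th).as_matrix().T+[.036,0,.03]
LID=box((-.036,-.086,.03),(.036,.086,.05)); KN=[[-.062+.009*np.cos(t),Y,.038+.009*np.sin(t)] for t in np.linspace(0,6.28,17) for Y in(-.012,.012)]; ST=box((-.062,-.005,.034),(-.036,.005,.042))
def fit4(obs,q0):
    S=np.array([.002,.002,.02,.05])
    def c(v):
        q=q0+S*v; e=0
        for p,m in obs:
            r=render(p,CASE+[rot(X,q[3]) for X in(LID,KN,ST)],q[:3]); e+=1-np.minimum(r,m).sum()/np.maximum(r,m).sum()
        return e
    s=minimize(c,np.zeros(4),method="Nelder-Mead",options=dict(initial_simplex=np.vstack([np.zeros(4),2*np.eye(4)]),maxiter=220))
    return q0+S*s.x,s.fun
O=[]
for n in["top","side"]:
    p=arm.read_camera(n)
    for d in arm.masks_of(p,"case"):
        v=np.argwhere(d["mask"]).mean(0)[::-1]
        if np.hypot(*(v-proj(p,[.51,-.25,.03])))<25: O.append((p,d["mask"].astype(np.float32))); break
    for l in("arbor","plain_bar"):
      for d in arm.masks_of(p,l):
        uv=np.argwhere(d["mask"])[:,::-1].astype(float); W=np.array([onz(p,u,.085+.003*(n=="top")) for u in uv])[:,:2]
        if abs(W.mean(0)[0]-.53)<.05:
            vx,vy,x0,y0=cv2.fitLine(W.astype(np.float32),cv2.DIST_HUBER,0,.001,.001).ravel()
            print(n,l,d["confidence"],"ctr",x0,y0,"psi",np.arctan(-vx/vy),"range",np.sort((W-[x0,y0])@[vx,vy])[[0,-1]])
print(len(O))
for s in (O,O[:1],O[1:]):
    print(*fit4(s,np.array([.489,-.25,.03,2.68])))
E
python3 m2.py
```

```text
top arbor 0.71 ctr 0.5568853 0.012334114 psi -0.20972247 range [-0.0779  0.0719]
top plain_bar 0.68 ctr 0.4970612 0.2487464 psi -0.21876152 range [-0.0741  0.0797]
side arbor 0.49 ctr 0.5562148 0.016046332 psi -0.20829697 range [-0.0964  0.0885]
side plain_bar 0.47 ctr 0.49194577 0.24228299 psi -0.20469972 range [-0.0771  0.0824]
2
[ 0.4873 -0.2504  0.041   2.7104] 0.07837045192718506
[ 0.4885 -0.2505  0.0428  2.7021] 0.02968496084213257
[ 0.4862 -0.2498  0.0448  2.7303] 0.030851304531097412
```

apply_moves(plan=[[-6, -5, 0, 8], [-12, -10, 0, 16], [-18, -15, 0, 24], [-23, -20, 0, 32], [-27.5, -24.5, 0, 40], [-32, -28.5, 0, 48], [-36, -32, 0, 56], [-40, -35.7, 0, 64]], gripper=0.75)

```text
clock: 6.2
position: [0.3788, 0.2745, 0.2567]
ee_rot: [3.14, -0.0, 1.773]
wrist_force: [1.1, 0.3, -0.3]
width: 0.0641
```

```bash
cat > go.py <<'E'
import sys; from h import *
def go(x,y,z,yaw):
    s=arm.state(); P=s["position"]; Rm=R.from_euler("xyz",s["ee_rot"]).as_matrix()
    d=Rm.T@(np.array([x,y,z])-P); dy=(s["ee_rot"][2]-yaw+np.pi)%(2*np.pi)-np.pi
    print("clk",round(s["clock"],2),"pos",P.round(4),"rot",np.round(s["ee_rot"],4),"w",round(s["width"],4),"F",np.round(s["wrist_force"],1))
    print("move cm",(d*100).round(2),"turn",round(np.degrees(dy),2))
if __name__=="__main__": go(*map(float,sys.argv[1:]))
E
python3 go.py .5565 .009 .17 1.362
```

```text
clk 6.2 pos [0.3788 0.2745 0.2567] rot [ 3.1403e+00 -4.0000e-04  1.7733e+00] w 0.0641 F [ 1.1  0.3 -0.3]
move cm [-29.59  12.06   8.67] turn 23.57
```

apply_moves(plan=[[-4, 1.6, 0, 4], [-8.5, 3.4, 0, 8], [-13, 5.3, 0, 12], [-17.5, 7.1, 1, 16], [-22, 9, 3, 20], [-26, 10.6, 5, 23.6], [-28.5, 11.6, 7, 23.6], [-29.6, 12.05, 8.7, 23.6]])

```text
clock: 7.0
position: [0.5583, 0.0088, 0.1684]
ee_rot: [3.141, 0.001, 1.364]
wrist_force: [-0.4, -0.0, 0.8]
width: 0.0639
```

```bash
python3 go.py .5565 .009 .092 1.362
```

```text
clk 7.0 pos [0.5583 0.0088 0.1684] rot [3.1409e+00 5.0000e-04 1.3638e+00] w 0.0639 F [-0.4 -0.   0.8]
move cm [-0.01 -0.18  7.64] turn 0.1
```

apply_moves(plan=[[0, -0.1, 1.5, 0], [0, -0.1, 3.2, 0], [0, -0.1, 5, 0], [0, -0.1, 6.5, 0], [0, -0.1, 7.3, 0], [0, -0.1, 7.6, 0], [0, -0.1, 7.6, 0], [0, -0.1, 7.6, 0]])

```text
clock: 7.8
position: [0.5568, 0.0118, 0.0942]
ee_rot: [3.14, -0.0, 1.367]
wrist_force: [0.3, -0.8, -0.0]
width: 0.064
```

```bash
python3 - <<'E'
from h import *
from go import go
go(.5565,.009,.092,1.362)
p=arm.read_camera("top"); q=arm.read_camera("side")
f=lambda im,x,y,w,h,k:cv2.resize(im[y:y+h,x:x+w,::-1],None,fx=k,fy=k,interpolation=cv2.INTER_CUBIC)
cv2.imwrite("pics/c2.png",np.hstack([f(p["img"],230,90,130,130,3),f(q["img"],270,130,130,130,3)]))
E
```

```text
clk 7.8 pos [0.5568 0.0118 0.0942] rot [ 3.1399e+00 -2.0000e-04  1.3671e+00] w 0.064 F [ 0.3 -0.8 -0. ]
move cm [-0.28  0.03  0.22] turn 0.29
```

View pics/c2.png

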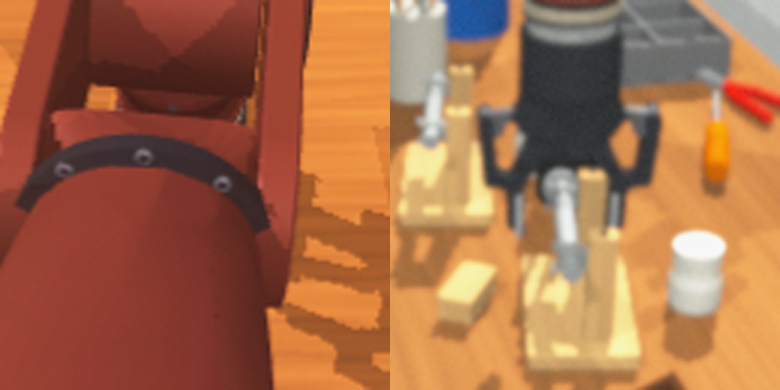

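apply_moves(plan=[[0, 0, 0.1, 0], [0, 0, 0.1, 0], [0, 0, 0.1, 0], [0, 0, 0.1, 0], [0, 0, 0.1, 0], [0, 0, 0.1, 0], [0, 0, 0.1, 0], [0, 0, 0.1, 0]], gripper=0)

```text
clock: 8.7
position: [0.557, 0.0115, 0.0928]
ee_rot: [3.139, -0.0, 1.367]
wrist_force: [4.3, -1.0, 0.4]
width: 0.0138
```

apply_moves(plan=[[0, -0.3, 0, 0], [0, -0.8, 0, 0], [0, -1.4, 0, 0], [0, -2.2, 0, 0], [0, -3.2, 0, 0], [0, -4.2, 0, 0], [0, -5, 0, 0], [0, -5.2, 0, 0]])

```text
clock: 9.5
position: [0.5032, 0.0227, 0.0918]
ee_rot: [-3.14, 0.0, 1.367]
wrist_force: [-0.9, -0.1, -3.0]
width: 0.014
```

```bash
python3 - <<'E'
from h import *
from go import go
go(.5565,.009,.092,1.362)
q=arm.read_camera("side"); 
print([(round(d["confidence"],2),toworld(q,d["point"]).round(4)) for d in arm.tip_of(q,"arbor")])
print([(round(d["confidence"],2),toworld(q,d["point"]).round(4)) for d in arm.tip_of(q,"arbor_end")])
f=lambda im,x,y,w,h,k:cv2.resize(im[y:y+h,x:x+w,::-1],None,fx=k,fy=k,interpolation=cv2.INTER_CUBIC)
cv2.imwrite("pics/c3.png",f(q["img"],260,130,140,130,4))
E
```

```text
clk 9.5 pos [0.5032 0.0227 0.0918] rot [-3.1396e+00  2.0000e-04  1.3673e+00] w 0.014 F [-0.9 -0.1 -3. ]
move cm [-0.26  5.5  -0.03] turn 0.3
[(0.91, array([ 0.3413, -0.0635,  0.009 ])), (0.71, array([0.5011, 0.0198, 0.0857])), (0.61, array([0.2197, 0.2984, 0.0126])), (0.56, array([0.3484, 0.134 , 0.0105]))]
[(0.84, array([0.2861, 0.1123, 0.0106])), (0.77, array([0.5125, 0.0794, 0.0863])), (0.66, array([ 0.3832, -0.1102,  0.0138])), (0.51, array([0.2347, 0.2338, 0.0154]))]
```

View pics/c3.png

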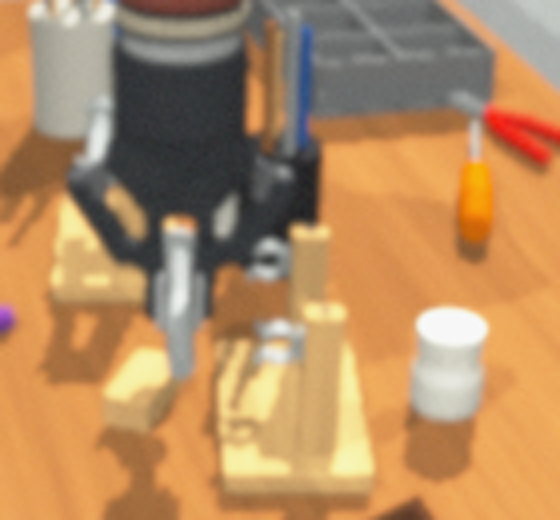

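apply_moves(plan=[[0, 0, -2, 0], [0, 0, -5, 0], [-3, 0.4, -7, 0], [-7, 1, -7, -3], [-11.5, 1.7, -7, -6], [-16, 2.4, -7, -9], [-20.5, 3, -7, -12], [-24, 3.5, -7, -14]])

```text
clock: 10.45
position: [0.491, -0.2229, 0.1629]
ee_rot: [3.14, 0.001, 1.612]
wrist_force: [0.3, 0.6, -2.5]
width: 0.0142
```

apply_moves(plan=[[0, 0, 0, 0], [0, 0, 0, 0], [0, 0, 0, 0], [0, 0, 0, 0], [0, 0, 0, 0], [0, 0, 0, 0], [0, 0, 0, 0], [0, 0, 0, 0]])

```text
clock: 11.25
position: [0.4908, -0.2196, 0.1624]
ee_rot: [3.142, 0.0, 1.612]
wrist_force: [-0.1, -0.6, -1.9]
width: 0.0141
```

```bash
python3 go.py .4874 -.2473 .09 1.6128
```

```text
clk 11.25 pos [ 0.4908 -0.2196  0.1624] rot [3.1415e+00 1.0000e-04 1.6117e+00] w 0.0141 F [-0.1 -0.6 -1.9]
move cm [-2.75 -0.45  7.24] turn -0.06
```

apply_moves(plan=[[-0.5, -0.1, 1, 0], [-1.2, -0.2, 2.2, 0], [-2, -0.35, 3.6, 0], [-2.6, -0.45, 5, 0], [-2.75, -0.45, 6, 0], [-2.75, -0.45, 6.2, 0], [-2.75, -0.45, 6.2, 0], [-2.75, -0.45, 6.2, 0]])

```text
clock: 12.05
position: [0.4878, -0.2476, 0.1007]
ee_rot: [3.141, 0.0, 1.611]
wrist_force: [0.3, 0.1, -2.7]
width: 0.0139
```

```bash
python3 - <<'E'
from h import *
from go import go
go(.4874,-.2473,.037,1.6128)
for n in("side","top"):
    q=arm.read_camera(n); save(q,f"pics/{n}4.png")
    for l in("arbor","arbor_end","case_cradle"):
        print(n,l,[(round(d["confidence"],2),toworld(q,d["point"]).round(4)) for d in arm.tip_of(q,l) if toworld(q,d["point"])[1]<-.15])
f=lambda im,x,y,w,h,k:cv2.resize(im[y:y+h,x:x+w],None,fx=k,fy=k,interpolation=cv2.INTER_CUBIC)
a=cv2.imread("pics/side4.png");b=cv2.imread("pics/top4.png")
cv2.imwrite("pics/c4.png",np.hstack([f(a,280,200,130,160,3),f(b,350,90,130,160,3)]))
E
```

```text
clk 12.05 pos [ 0.4878 -0.2476  0.1007] rot [3.1409e+00 4.0000e-04 1.6114e+00] w 0.0139 F [ 0.3  0.1 -2.7]
move cm [ 0.04 -0.04  6.37] turn -0.08
side arbor [(0.71, array([ 0.4889, -0.2499,  0.0924]))]
side arbor_end [(0.95, array([ 0.4827, -0.1934,  0.0929]))]
side case_cradle [(0.91, array([ 0.4923, -0.2504,  0.0288]))]
top arbor []
top arbor_end [(0.72, array([ 0.4819, -0.1854,  0.0934]))]
top case_cradle [(0.96, array([ 0.4861, -0.2525,  0.0307])), (0.17, array([ 0.4826, -0.1851,  0.0945]))]
```

View pics/c4.png

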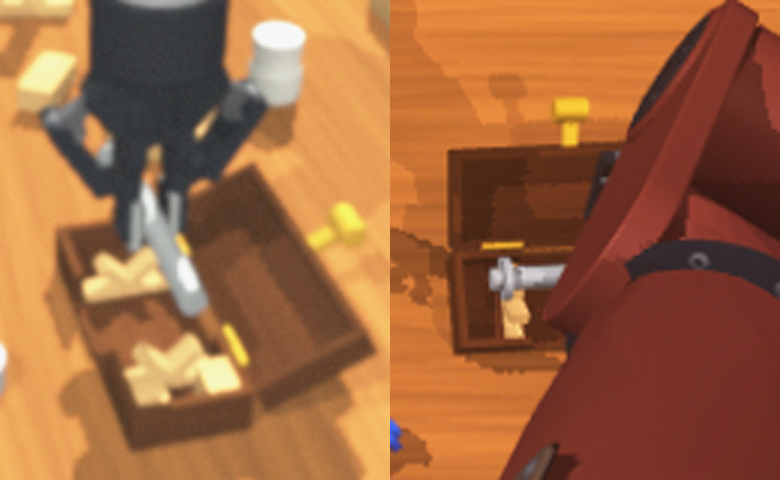

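apply_moves(plan=[[0, 0, 1, 0], [0, 0, 2, 0], [0, 0, 3, 0], [0, 0, 3.9, 0], [0, 0, 4.7, 0], [0, 0, 5.2, 0], [0, 0, 5.6, 0], [0, 0, 5.7, 0]])

```text
clock: 13.25
position: [0.4872, -0.2474, 0.0428]
ee_rot: [-3.141, -0.0, 1.611]
wrist_force: [-0.1, 1.1, -3.7]
width: 0.0142
```

apply_moves(plan=[[0, 0, 0.1, 0], [0, 0, 0.2, 0], [0, 0, 0.3, 0], [0, 0, 0.4, 0], [0, 0, 0.5, 0], [0, 0, 0.5, 0], [0, 0, 0.5, 0], [0, 0, 0.5, 0]])

```text
clock: 14.05
position: [0.4873, -0.2475, 0.0383]
ee_rot: [-3.142, -0.0, 1.611]
wrist_force: [-0.1, 0.8, -2.6]
width: 0.014
```

```bash
python3 - <<'E'
from h import *
from go import go
go(.4874,-.2473,.0375,1.6128)
for n in("side",):
    q=arm.read_camera(n); save(q,f"pics/{n}5.png")
    for l in("arbor","arbor_end"):
        print(n,l,[(round(d["confidence"],2),toworld(q,d["point"]).round(4)) for d in arm.tip_of(q,l) if toworld(q,d["point"])[1]<-.15])
f=lambda im,x,y,w,h,k:cv2.resize(im[y:y+h,x:x+w],None,fx=k,fy=k,interpolation=cv2.INTER_CUBIC)
a=cv2.imread("pics/side5.png")
cv2.imwrite("pics/c5.png",f(a,280,220,130,130,4))
E
```

```text
clk 14.05 pos [ 0.4873 -0.2475  0.0383] rot [-3.1415 -0.      1.6113] w 0.014 F [-0.1  0.8 -2.6]
move cm [0.02 0.01 0.08] turn -0.09
side arbor [(0.69, array([ 0.4823, -0.1904,  0.0306]))]
side arbor_end [(0.87, array([ 0.4831, -0.1879,  0.0322])), (0.17, array([ 0.4878, -0.2483,  0.0334]))]
```

View pics/c5.png

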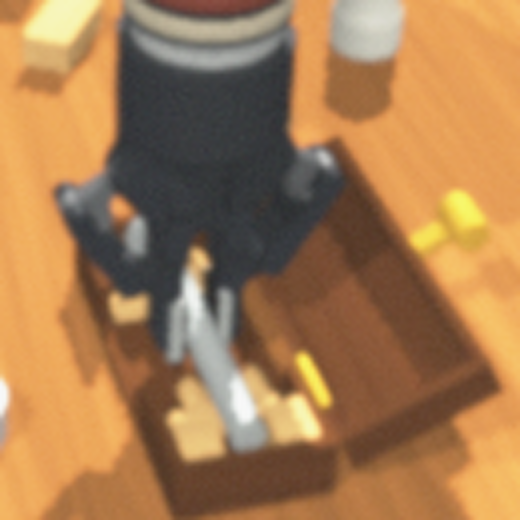

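apply_moves(plan=[[0, 0, 0.05, 0], [0, 0, 0.1, 0], [0, 0, 0.15, 0], [0, 0, 0.2, 0], [0, 0, 0.2, 0], [0, 0, 0.2, 0], [0, 0, 0.2, 0], [0, 0, 0.2, 0]])

```text
clock: 15.0
position: [0.4874, -0.2476, 0.038]
ee_rot: [-3.141, -0.0, 1.611]
wrist_force: [-4.1, 3.0, 10.0]
width: 0.0139
```

apply_moves(plan=[[0, 0, 0, 0], [0, 0, 0, 0], [0, 0, 0, 0], [0, 0, 0, 0], [0, 0, 0, 0], [0, 0, 0, 0], [0, 0, 0, 0], [0, 0, 0, 0]], gripper=0.42)

```text
clock: 15.8
position: [0.4873, -0.2475, 0.0362]
ee_rot: [-3.142, -0.0, 1.611]
wrist_force: [-0.2, -0.5, -0.2]
width: 0.0356
```

apply_moves(plan=[[0, 0, -0.5, 0], [0, 0, -1.5, 0], [0, 0, -3, 0], [0, 0, -5, 0], [0, 0, -7, 0], [0, 0, -9, 0], [0, 0, -11, 0], [0, 0, -12, 0]])

```text
clock: 16.6
position: [0.4888, -0.2485, 0.1601]
ee_rot: [3.137, 0.003, 1.611]
wrist_force: [0.3, 0.3, -0.6]
width: 0.0357
```

```bash
python3 go.py .613 -.246 .20 .042
```

```text
clk 16.6 pos [ 0.4888 -0.2485  0.1601] rot [3.1371 0.0034 1.6113] w 0.0357 F [ 0.3  0.3 -0.6]
move cm [-0.26 12.43 -3.93] turn 89.91
```

apply_moves(plan=[[0, 1.5, 0, 8], [0, 3, 0, 16], [0, 5, 0, 24], [0, 7, 0, 32], [0, 9, 0, 40], [0, 11, 0, 48], [0, 12, 0, 56], [0, 12.5, 0, 64]], gripper=0.55)

```text
clock: 17.4
position: [0.6133, -0.2423, 0.1568]
ee_rot: [3.141, -0.001, 0.489]
wrist_force: [-0.4, -0.6, -0.6]
width: 0.0469
```

apply_moves(plan=[[0, 0, 0, 8], [0, 0, 0, 16], [0, 0, 0, 24], [0, 0, 0, 26], [0, 0, 0, 26], [0, 0, 0, 26], [0, 0, 0, 26], [0, 0, 0, 26]])

```text
clock: 18.2
position: [0.6122, -0.2425, 0.1564]
ee_rot: [3.142, -0.0, 0.041]
wrist_force: [0.4, 0.3, -0.4]
width: 0.0468
```

```bash
python3 - <<'E'
from h import *
from go import go
go(.614,-.247,.12,.042)
for n in("side","top"):
    q=arm.read_camera(n); save(q,f"pics/{n}6.png")
    for l in("arbor","arbor_end","lid_knob","case_hinge","case_cradle"):
        print(n,l,[(round(d["confidence"],2),toworld(q,d["point"]).round(4)) for d in arm.tip_of(q,l) if toworld(q,d["point"])[1]<-.15])
f=lambda im,x,y,w,h,k:cv2.resize(im[y:y+h,x:x+w],None,fx=k,fy=k,interpolation=cv2.INTER_CUBIC)
a=cv2.imread("pics/side6.png");b=cv2.imread("pics/top6.png")
cv2.imwrite("pics/c6.png",np.hstack([f(a,280,200,130,160,3),f(b,350,90,130,160,3)]))
E
```

```text
clk 18.2 pos [ 0.6122 -0.2425  0.1564] rot [ 3.1416 -0.      0.0408] w 0.0468 F [ 0.4  0.3 -0.4]
move cm [0.16 0.46 3.64] turn -0.07
side arbor [(0.7, array([ 0.4855, -0.2503,  0.0287]))]
side arbor_end [(0.56, array([ 0.4794, -0.1908,  0.0307]))]
side lid_knob [(0.78, array([ 0.6156, -0.2468,  0.0636]))]
side case_hinge [(0.66, array([ 0.5197, -0.2513,  0.0239]))]
side case_cradle [(0.84, array([ 0.4894, -0.2491,  0.0257]))]
top arbor []
top arbor_end []
top lid_knob []
top case_hinge []
top case_cradle []
```

View pics/c6.png

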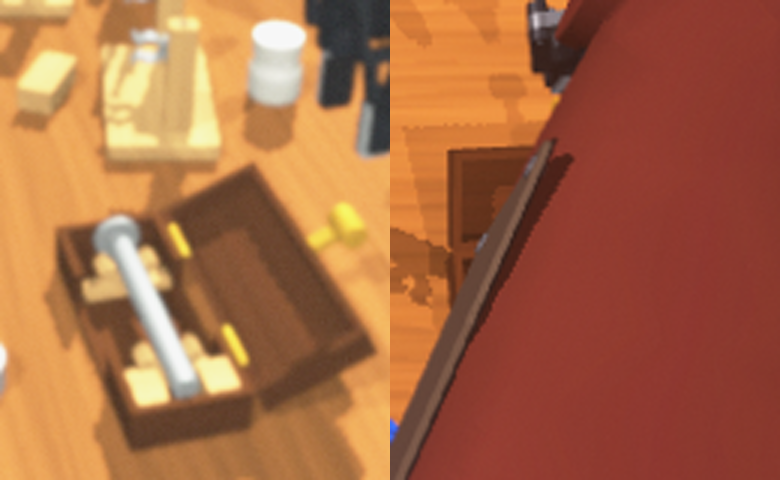

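apply_moves(plan=[[0.2, 0.45, 1.5, 0], [0.2, 0.45, 3.5, 0], [0.2, 0.45, 5.5, 0], [0.2, 0.45, 7, 0], [0.2, 0.45, 8, 0], [0.2, 0.45, 8.4, 0], [0.2, 0.45, 8.4, 0], [0.2, 0.45, 8.4, 0]])

```text
clock: 19.6
position: [0.6151, -0.2473, 0.0732]
ee_rot: [3.141, -0.001, 0.04]
wrist_force: [0.8, 0.2, 0.4]
width: 0.047
```

```bash
python3 - <<'E'
from h import *
from go import go
go(.614,-.247,.072,.042)
q=arm.read_camera("side"); save(q,"pics/side7.png")
a=cv2.imread("pics/side7.png")
cv2.imwrite("pics/c7.png",cv2.resize(a[190:330,330:470],None,fx=4,fy=4,interpolation=cv2.INTER_CUBIC))
E
```

```text
clk 19.6 pos [ 0.6151 -0.2473  0.0732] rot [ 3.1407e+00 -1.4000e-03  4.0400e-02] w 0.047 F [0.8 0.2 0.4]
move cm [-0.11 -0.03  0.12] turn -0.09
```

View pics/c7.png

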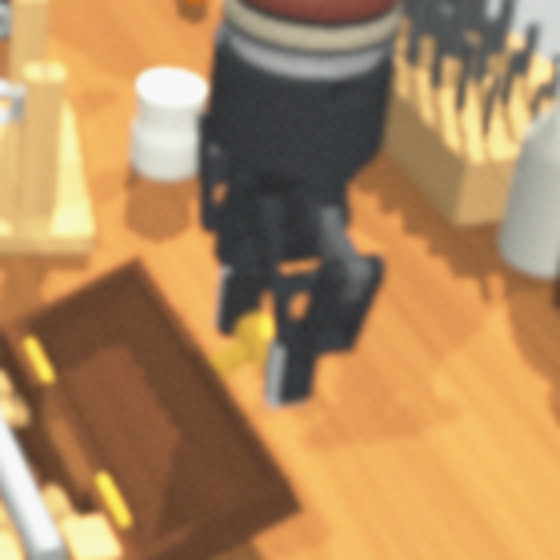

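apply_moves(plan=[[0, 0, 0, 0], [0, 0, 0, 0], [0, 0, 0, 0], [0, 0, 0, 0], [0, 0, 0, 0], [0, 0, 0, 0], [0, 0, 0, 0], [0, 0, 0, 0]], gripper=0)

```text
clock: 20.45
position: [0.6153, -0.2461, 0.073]
ee_rot: [-3.141, -0.002, 0.04]
wrist_force: [2.7, 5.6, 2.3]
width: 0.0227
```

```bash
python3 - <<'E'
import numpy as np
from h import arm
s=arm.state();print(s["position"],s["width"],s["wrist_force"])
a0=np.radians(180-4.67)-2.695; r=.0983
for d in np.linspace(0,2.695,33)[1:]:
    print(round(d,2),np.round(100*np.array([r*(np.cos(a0+d)-np.cos(a0)),-r*(np.sin(a0+d)-np.sin(a0))]),2))
E
```

```text
[ 0.61532261 -0.24608428  0.07296523] 0.022654987608652845 [2.69365965 5.5865432  2.28253956]
0.08 [-0.33 -0.76]
0.17 [-0.72 -1.49]
0.25 [-1.17 -2.18]
0.34 [-1.68 -2.84]
0.42 [-2.24 -3.45]
0.51 [-2.85 -4.01]
0.59 [-3.5  -4.51]
0.67 [-4.2  -4.96]
0.76 [-4.93 -5.35]
0.84 [-5.69 -5.68]
0.93 [-6.47 -5.94]
1.01 [-7.28 -6.13]
1.09 [-8.09 -6.26]
1.18 [-8.92 -6.32]
1.26 [-9.75 -6.3 ]
1.35 [-10.57  -6.22]
1.43 [-11.38  -6.07]
1.52 [-12.18  -5.85]
1.6 [-12.96  -5.57]
1.68 [-13.71  -5.22]
1.77 [-14.43  -4.8 ]
1.85 [-15.11  -4.33]
1.94 [-15.75  -3.81]
2.02 [-16.34  -3.23]
2.11 [-16.88  -2.6 ]
2.19 [-17.37  -1.93]
2.27 [-17.8   -1.23]
2.36 [-18.16  -0.48]
2.44 [-18.47   0.29]
2.53 [-18.71   1.08]
2.61 [-18.88   1.89]
2.7 [-18.98   2.71]
```

apply_moves(plan=[[-0.35, 0, -0.75, 0], [-0.7, 0, -1.5, 0], [-1.2, 0, -2.2, 0], [-1.7, 0, -2.85, 0], [-2.25, 0, -3.45, 0], [-2.85, 0, -4.0, 0], [-3.5, 0, -4.5, 0], [-4.2, 0, -4.95, 0]])

```text
clock: 21.25
position: [0.5722, -0.2477, 0.1209]
ee_rot: [-3.14, -0.001, 0.04]
wrist_force: [2.3, 3.3, -5.3]
width: 0.0224
```

apply_moves(plan=[[-0.75, 0, -0.4, 0], [-1.5, 0, -0.7, 0], [-2.3, 0, -1.0, 0], [-3.1, 0, -1.2, 0], [-3.9, 0, -1.3, 0], [-4.7, 0, -1.35, 0], [-5.55, 0, -1.35, 0], [-6.4, 0, -1.25, 0]])

```text
clock: 22.05
position: [0.5092, -0.2502, 0.1347]
ee_rot: [-3.14, -0.003, 0.04]
wrist_force: [4.8, 5.4, -0.4]
width: 0.0221
```

Next, relative to (-10.6, -6.2).

apply_moves(plan=[[-0.8, 0, 0.15, 0], [-1.6, 0, 0.35, 0], [-2.4, 0, 0.65, 0], [-3.1, 0, 1.0, 0], [-3.85, 0, 1.4, 0], [-4.5, 0, 1.9, 0], [-5.15, 0, 2.4, 0], [-5.75, 0, 3.0, 0]])

```text
clock: 22.85
position: [0.4503, -0.2526, 0.1061]
ee_rot: [-3.139, 0.002, 0.041]
wrist_force: [-5.4, 8.0, 13.4]
width: 0.022
```

apply_moves(plan=[[-0.55, 0, 0.6, 0], [-1.0, 0, 1.3, 0], [-1.45, 0, 2.0, 0], [-1.8, 0, 2.75, 0], [-2.1, 0, 3.5, 0], [-2.35, 0, 4.3, 0], [-2.5, 0, 5.1, 0], [-2.6, 0, 5.9, 0]])

```text
clock: 23.65
position: [0.4279, -0.2535, 0.0464]
ee_rot: [-3.14, -0.007, 0.038]
wrist_force: [-6.0, 4.1, 6.4]
width: 0.0218
```

```bash
python3 go.py .425 -.2525 .046 .042; python3 - <<'E'
import sys; sys.path.insert(0,'.')
from h import *
q=arm.read_camera("side"); save(q,"pics/side8.png")
a=cv2.imread("pics/side8.png")
cv2.imwrite("pics/c8.png",cv2.resize(a[200:360,270:410],None,fx=3.7,fy=3.7,interpolation=cv2.INTER_CUBIC))
E
```

```text
clk 23.65 pos [ 0.4279 -0.2535  0.0464] rot [-3.1401 -0.0066  0.0379] w 0.0218 F [-6.   4.1  6.4]
move cm [-0.29 -0.11  0.04] turn -0.23
```

View pics/c8.png

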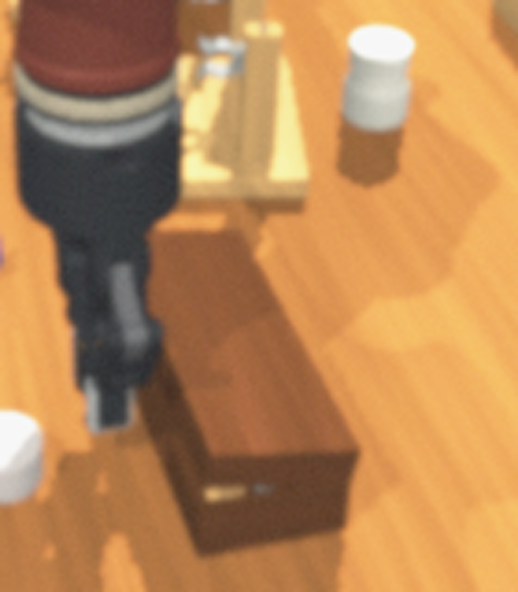

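apply_moves(plan=[[0, 0, 0.15, 0], [0, 0, 0.3, 0], [0, 0, 0.45, 0], [0, 0, 0.6, 0], [0, 0, 0.6, 0], [0, 0, 0.6, 0], [0, 0, 0.6, 0], [0, 0, 0.6, 0]])

```text
clock: 24.5
position: [0.4269, -0.2533, 0.0402]
ee_rot: [-3.141, -0.003, 0.047]
wrist_force: [9.3, 9.4, 1.4]
width: 0.0221
```

apply_moves(plan=[[0, 0, 0.15, 0], [0, 0, 0.3, 0], [0, 0, 0.45, 0], [0, 0, 0.5, 0], [0, 0, 0.5, 0], [0, 0, 0.5, 0], [0, 0, 0.5, 0], [0, 0, 0.5, 0]])

```text
clock: 25.3
position: [0.4281, -0.2536, 0.0356]
ee_rot: [-3.139, -0.008, 0.029]
wrist_force: [9.0, 9.5, 0.2]
width: 0.0221
```

```bash
python3 - <<'E'
from h import *
from go import go
go(.425,-.2525,.046,.042)
q=arm.read_camera("side"); save(q,"pics/side9.png")
for l in ("lid_knob",): print([(round(d["confidence"],2),toworld(q,d["point"]).round(4)) for d in arm.tip_of(q,l)])
a=cv2.imread("pics/side9.png")
cv2.imwrite("pics/c9.png",cv2.resize(a[240:360,280:400],None,fx=5,fy=5,interpolation=cv2.INTER_CUBIC))
E
```

```text
clk 25.3 pos [ 0.4281 -0.2536  0.0356] rot [-3.1387 -0.0081  0.0288] w 0.0221 F [9.  9.5 0.2]
move cm [-0.3  -0.12 -1.05] turn -0.76
[(0.43, array([ 0.521 , -0.2504,  0.0261]))]
```

View pics/c9.png

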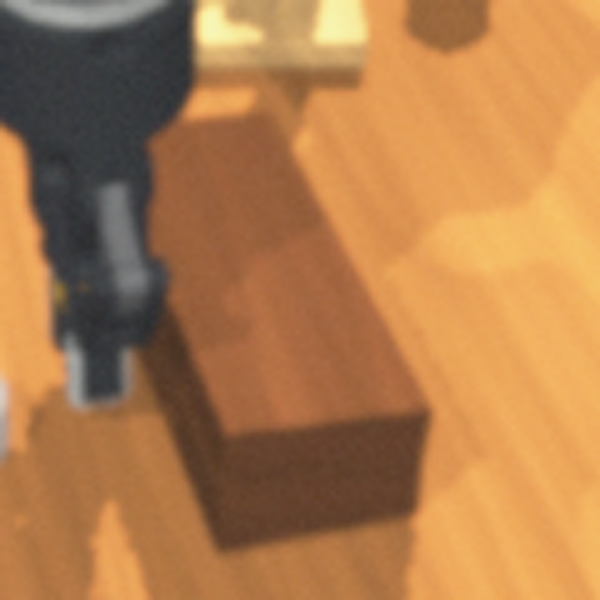

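apply_moves(plan=[[0, 0, 0.2, 0], [0, 0, 0.2, 0], [0, 0, 0.2, 0], [0, 0, 0, 0], [0, 0, 0, 0], [0, 0, 0, 0], [0, 0, 0, 0], [0, 0, 0, 0]], gripper=0.55)

```text
clock: 26.2
position: [0.425, -0.2546, 0.0343]
ee_rot: [3.142, 0.0, 0.04]
wrist_force: [-0.1, 0.6, 0.4]
width: 0.0469
```

apply_moves(plan=[[0, 0, -0.5, 0], [0, 0, -1.5, 0], [0, 0, -3.5, 0], [0, 0, -6, 0], [0, 0, -9, 0], [0, 0, -12, 0], [0, 0, -15, 0], [0, 0, -17, 0]])

```text
clock: 27.0
position: [0.426, -0.2552, 0.2079]
ee_rot: [3.139, -0.003, 0.041]
wrist_force: [-0.1, -0.5, -0.5]
width: 0.0469
```

apply_moves(plan=[[0, -4, 0, 0], [0, -8, 0, 0], [0, -12, 0, 0], [0, -16, 0, 0], [0, -20, 0, 0], [0, -24, 0, 0], [0, -28, 0, 0], [0, -30, 0, 0]])

```text
clock: 27.8
position: [0.4124, 0.0478, 0.2052]
ee_rot: [-3.141, -0.001, 0.043]
wrist_force: [-0.4, -0.1, -0.1]
width: 0.0471
```

```bash
python3 - <<'E'
from m2 import *
for n,(p,m) in zip("ts",O): save(p,f"pics/{n}10.png")
E
sed -i '/^for s in (O/,$d' m2.py; python3 - <<'E'
import sys; sys.path.insert(0,".")
import os; os.chdir(".")
from m2 import *
print(arm.state()["clock"])
P=[arm.read_camera(n) for n in("top","side")]
for p in P:
    for l in("lid_knob","tin","offcut","plain_bar"): print(l,[(round(d["confidence"],2),toworld(p,d["point"]).round(4)) for d in arm.tip_of(p,l)[:2]])
for th in (0,.05,.1,.2):
    print(th,[ (lambda r:1-np.minimum(r,m).sum()/np.maximum(r,m).sum())(render(p,CASE+[rot(X,th) for X in(LID,KN,ST)],[.4875,-.2503,.042])) for p,m in O])
f=lambda p,x,y,w,h,k:cv2.resize(p["img"][y:y+h,x:x+w,::-1],None,fx=k,fy=k,interpolation=cv2.INTER_CUBIC)
cv2.imwrite("pics/c10.png",np.hstack([f(P[1],260,220,130,150,3),f(P[0],350,110,130,150,3)]))
E
```

```text
top plain_bar 0.62 ctr 0.5003287 0.26296684 psi -0.21291061 range [-0.0504  0.0645]
2
[ 0.4876 -0.2564  0.0441  4.3979] 0.4006940722465515
[ 0.489  -0.2595  0.0424  4.413 ] 0.10752421617507935
[ 0.4738 -0.221  -0.1706  4.0669] 0.22143250703811646
top plain_bar 0.74 ctr 0.49940443 0.25949916 psi -0.21494396 range [-0.0478  0.066 ]
2
28.6
lid_knob [(0.91, array([ 0.4204, -0.2541,  0.0446]))]
tin [(0.8, array([ 0.3807, -0.269 ,  0.0034]))]
offcut [(0.7, array([ 0.4905, -0.2514,  0.0045])), (0.57, array([0.5581, 0.008 , 0.0844]))]
plain_bar [(0.82, array([0.4961, 0.2531, 0.0847]))]
lid_knob [(0.56, array([ 0.4232, -0.2547,  0.0466]))]
tin [(0.57, array([ 0.3745, -0.2685,  0.0017]))]
offcut [(0.68, array([ 0.4849,  0.0447, -0.0025])), (0.3, array([ 0.4225, -0.2541,  0.0474]))]
plain_bar [(0.42, array([0.4936, 0.2506, 0.0857]))]
0 [np.float32(0.062728524), np.float32(0.047377646)]
0.05 [np.float32(0.043257654), np.float32(0.037306428)]
0.1 [np.float32(0.031761527), np.float32(0.049728632)]
0.2 [np.float32(0.052054465), np.float32(0.0952394)]
```

View pics/c10.png

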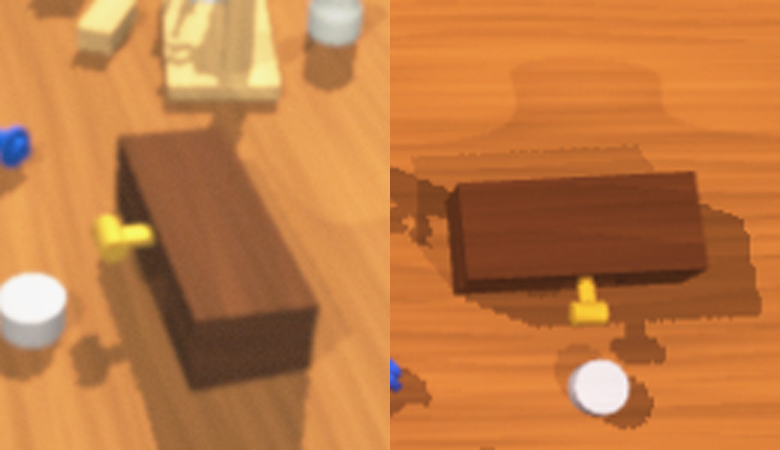

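apply_moves(plan=[[0, 4, 0, 0], [0, 8, 0, 0], [0, 12, 0, 0], [0, 16, 0, 0], [0, 20, 0, 0], [0, 24, 0, 0], [0, 28, 0, 0], [0, 29.9, 0, 0]], gripper=0)

```text
clock: 29.9
position: [0.4251, -0.2567, 0.2046]
ee_rot: [3.14, -0.001, 0.038]
wrist_force: [0.5, -0.7, -0.3]
width: 0.0001
```

apply_moves(plan=[[0, 0, 2, 0], [0, 0, 4.5, 0], [0, 0, 7, 0], [0, 0, 9, 0], [0, 0, 10.5, 0], [0, 0, 11.5, 0], [0, 0, 12, 0], [0, 0, 12, 0]])

```text
clock: 30.7
position: [0.4249, -0.2531, 0.0839]
ee_rot: [-3.141, 0.001, 0.041]
wrist_force: [-0.3, 0.6, 0.6]
width: -0.0001
```

```bash
python3 go.py .4245 -.253 .072 .042
```

```text
clk 30.7 pos [ 0.4249 -0.2531  0.0839] rot [-3.1408e+00  8.0000e-04  4.0700e-02] w -0.0001 F [-0.3  0.6  0.6]
move cm [-0.04 -0.01  1.19] turn -0.08
```

Now press gently, about 1 mm per row.

apply_moves(plan=[[0, 0, 0.15, 0], [0, 0, 0.3, 0], [0, 0, 0.45, 0], [0, 0, 0.6, 0], [0, 0, 0.7, 0], [0, 0, 0.8, 0], [0, 0, 0.9, 0], [0, 0, 0.9, 0]])

```text
clock: 31.5
position: [0.425, -0.2535, 0.0751]
ee_rot: [-3.141, 0.0, 0.04]
wrist_force: [0.3, 0.5, -0.2]
width: -0.0001
```

apply_moves(plan=[[0, 0, 0.1, 0], [0, 0, 0.2, 0], [0, 0, 0.25, 0], [0, 0, 0.3, 0], [0, 0, 0.3, 0], [0, 0, 0.3, 0], [0, 0, 0.3, 0], [0, 0, 0.3, 0]])

```text
clock: 32.3
position: [0.4251, -0.2536, 0.0723]
ee_rot: [3.142, -0.0, 0.04]
wrist_force: [0.3, -0.7, 0.5]
width: -0.0002
```

apply_moves(plan=[[0, 0, 0.05, 0], [0, 0, 0.1, 0], [0, 0, 0.15, 0], [0, 0, 0.2, 0], [0, 0, 0.25, 0], [0, 0, 0.3, 0], [0, 0, 0.3, 0], [0, 0, 0.3, 0]])

```text
clock: 33.1
position: [0.4252, -0.2538, 0.0715]
ee_rot: [-3.141, 0.001, 0.041]
wrist_force: [-4.7, 3.6, 15.9]
width: 0.0002
```

apply_moves(plan=[[0, 0, -0.5, 0], [0, 0, -2, 0], [0, 0, -4, 0], [0, 0, -7, 0], [0, 0, -10, 0], [0, 0, -13, 0], [0, 0, -13, 0], [0, 0, -13, 0]])

```text
clock: 33.9
position: [0.4254, -0.2538, 0.1998]
ee_rot: [3.14, -0.001, 0.04]
wrist_force: [-0.2, -0.3, 0.1]
width: 0.0001
```

apply_moves(plan=[[0, -4, 0, 0], [0, -8, 0, 0], [0, -12, 0, 0], [0, -16, 0, 0], [0, -20, 0, 0], [0, -24, 0, 0], [0, -28, 0, 0], [0, -30, 0, 0]])

```text
clock: 34.7
position: [0.4108, 0.0488, 0.197]
ee_rot: [-3.14, 0.004, 0.043]
wrist_force: [-0.3, -0.6, -0.2]
width: 0.0
```

```bash
python3 - <<'E'
from m2 import *
for n in("top","side"):
    p=arm.read_camera(n); save(p,f"pics/f_{n}.png")
    for l in("lid_knob","plain_bar","tin"): print(l,[(round(d["confidence"],2),toworld(p,d["point"]).round(4)) for d in arm.tip_of(p,l)[:2]])
for th in (-.05,0,.05,.1):
    print(th,[ (lambda r:1-np.minimum(r,m).sum()/np.maximum(r,m).sum())(render(p,CASE+[rot(X,th) for X in(LID,KN,ST)],[.4875,-.2503,.042])) for p,m in O])
a=cv2.imread("pics/s10.png").astype(int);b=cv2.imread("pics/f_side.png").astype(int)
print("side diff in case area",np.abs(a-b)[240:360,290:380].mean(), "elsewhere",np.abs(a-b)[300:400,100:250].mean())
print(arm.state()["clock"])
E
```

```text
top plain_bar 0.59 ctr 0.50090045 0.26431113 psi -0.22245665 range [-0.0534  0.0631]
side plain_bar 0.46 ctr 0.49076128 0.23641193 psi -0.20688385 range [-0.0773  0.0806]
2
lid_knob []
plain_bar [(0.58, array([0.4965, 0.2508, 0.0816]))]
tin [(0.72, array([ 0.3773, -0.2696,  0.0052]))]
lid_knob [(0.86, array([ 0.4241, -0.2546,  0.0393]))]
plain_bar [(0.62, array([0.4934, 0.2487, 0.0868]))]
tin [(0.9, array([ 0.376 , -0.2709,  0.0006]))]
-0.05 [np.float32(0.051565826), np.float32(0.044293344)]
0 [np.float32(0.0374524), np.float32(0.046123147)]
0.05 [np.float32(0.031390548), np.float32(0.068261385)]
0.1 [np.float32(0.04610622), np.float32(0.09145522)]
side diff in case area 3.971327160493827 elsewhere 2.06
35.5
```

```bash
python3 -c "
from h import arm
print(arm.job_done()); print(arm.state()['clock'])"
```

```text
the job is handed in; nothing more can be done
None
the job is handed in; nothing more can be done
```

The collared bar is packed in the case with the lid shut, and I handed the job in at about 35.5 s. No verdict was reported.

**What I did:** I pulled the bar straight forward out of its clips and lowered it into the cradle with the collar in the wide pocket. I let go and swung the lid over by its knob.

**Bar:** After release, the side camera put its middle at (0.4855, −0.2503, 0.0287). My estimate for home was (0.4875, −0.2503, 0.030), so it is within the 4 mm and 8 mm limits. I could not see it again once the lid was shut.

**Lid:** After the first close, one picture looked shut, but the model fit and the knob height (about 45 mm) suggested it was 0.05–0.1 rad open. I pressed the knob down with the closed fingers until it met a hard stop at 16 N. The knob then read 39 mm high, against 38 mm for shut.

**Checks that disagreed:**
- **Lid angle:** on the last pictures, the side camera's outline fit best at −0.05 to 0 rad. The top camera's fit best near 0.05 rad, which is the limit. I went by the hard stop and the knob height.
- **Bar's angle:** the network's points for the bar suggested it lay slightly turned from the case. That is within the network's error, and the picture showed it seated in the saddles.

**Other things:** The plain bar and the tin read the same as at the start, within measurement noise. I did not measure the jar, offcut, pot or glue at the end; none of the moves went near them.

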